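# Brake lever check on two trolley handlebars

### The arm

A 6-joint arm with a two-finger parallel gripper is mounted at the origin on a cart in front of the work surface, level with it; the furniture and walls round the work are solid. World frame = base frame: x ahead of the robot, y to its left, z up, the work surface at z = 0. Lengths are in m, angles in rad, forces in N, time in s.
With the tool pointing down it reaches from about 0.25 to 0.725 m from the base axis. Payload 4 kg.
Tool frame: the origin (TCP) lies midway between the tips of the shut fingers; the grasp point (between the pads) lies 19 mm behind it; z points along the fingers, y is the direction in which the jaws open and shut (so a half turn about z gives the same grasp; the last joint's range is limited). The gripper opens to 85 mm and grips with 20 to 120 N. Pads are 22 mm wide; open, the fingers measure 114 mm over their backs; the gripper's body (76 mm by 85 mm) begins 54 mm behind the grasp point. The pads swing forward as they close: fully open they stand 13 mm farther back than shut.
Start: joints at [1.319, 0.241, 0.005, 1.335, 0, 1.571], TCP at [0.125, 0.484, 0.231] pointing down, gripper open.
Joint ranges: [-2.72, 2.72], [-1.05, 1.87], [-1.09, 1.28], [-1.99, 2.15], [-1.42, 1.44], [-3.14, 3.14]. Speed limits (rad/s): [2.79, 2.79, 3.14, 3.14, 3.14, 3.14].

### API

Orientations are given as a unit quaternion [x, y, z, w].
In Python, from workcell import monitor, cams, order gives the robot as it stands.
- The arm moves only by the tool send_rows, never from a script. Its argument "moves" is a list of rows, each a list of 4 numbers: the shift along the tool's x, y, z as a fraction of full scale, then the turn about the tool's z as a fraction of full scale. A call has 1 to 20 rows; each row shifts and turns the commanded pose from where the row before left it, along the tool's axes as they then stand; what a row does not reach is not made up. Full scale, the value 1, is 100 cm for a shift and 0.1 rad for a turn. A row lasts 1/10 s, in which the tool goes at most 50 mm and 8.59 degrees, less where a joint would pass 70% of its speed; a pose out of reach is approached as far as the arm can. A call with a number of a shift or a turn outside -1 to 1 is refused whole. A call with a gripper value outside its range is refused whole. "claw" is the gripper's target within -1 to 1 (fully open at 1, half-way at 0, shut at -1), set as the call begins (left out, the last holds). The fingers move at their own pace and stop on an object; the grip force is fixed at half the most. Time passes only in rows, so rows that do not move let the fingers close. It gives the time, the measured TCP pose, the force and the opening at its end, in the units of the state.
- monitor.get_obs(): the state, without advancing time (a new reading comes with each control period).
- cams.camera(name): name is "side" or "top" or "wrist"; returns (picture, depth): 480x640x3 uint8, blue, green, red; 480x640 float32, m along the optical axis (not along the pixel's ray), 0 where there is no reading.
- cams.camera_info(name): a dict with "intrinsics" (3x3 intrinsics, pixels), "T" (4x4, takes a point from camera to world coordinates); the wrist camera has in their place "mount" (4x4, takes a point from camera to tool coordinates, whose origin is the TCP and whose axes are the flange's). Camera axes: x right, y up, looking along -z (the intrinsics and any distortion apply to the point x, -y, -z); pixel columns grow to the right and rows downward; lengths in m; the calibration is good to about 2 mm. A picture is of the moment at which its call begins: read the wrist's pose just before it. camera_info takes no time and is no camera call.
- order.job_done(): hands the job in, once; it reports no verdict.
The state is a dict: "clock": time; "joint_pos": joint angles; "joint_vel": joint speeds; "tau": joint torques, N m; "eef_pos": TCP position; "tool_rot": TCP orientation; "ft_force": force on the tool from outside, world axes, zero at the start; "ft_torque": the same for the moment, N m; "grip_width": finger opening in m.
Only numpy, scipy, OpenCV 4.12 (cv2) and the standard library are available. Lean on these libraries where they do the work, as an engineer would, in place of code of your own. Each camera call takes 0.05 s, during which the arm holds its last target.

### The job

Check the two trolley brake levers, the left stand first and then the right: press each lever in with the backs of your fingers until it will go no further, without forcing it, see whether it stops short of its bar, and let it spring back. Then mark the one that comes all the way to the bar by pushing the black tab on its stand fully away from you; leave the other stand's tab alone. Grip and lift nothing, and leave the loose things around undisturbed.

Things in the scene. Friction and masses are not known exactly. Their poses are not given: they have to be found in the camera images.
- stand_a: one of two like fixed bench stands: base plate x -35..65, y -120..120 mm, 12 mm thick; 22 mm handlebar with 28 mm black grip along y (axis x 50 mm, 85 mm up), brake lever in front of it, grey tally block at the +y end. Origin on the worktop; x points from lever to bar (pressing way, away from robot), y left. Posts at y -100, 66. Tallest: fluid cup, 116 mm, x 36..66, y 20..54
- lever_a (a joint): lever angle, rad: 0 at rest (springs back when let go), grows as pressed to the bar; turns level about an upright pivot at stand x 12, y 35 mm. A sound lever stops hard at 0.22, tip 24 mm short of the grip; a failing one at 0.43, tip on the grip. One stand of each kind; pressing tells which. Spring at the pad: 2 N at rest, 3 N at 0.22, 4 N at 0.43; 12 N surely reaches the stop
- lever_a_pad (a point): press point on the lever's centre line, 95 mm from the pivot, 23 mm short of the 18 mm ball at its end, 85 mm above the worktop. Lever: level round aluminium bar 12 mm thick, 60 mm of free height under it. The point turns with the lever: x points into the press (to the bar), y along the lever to the pivot. At rest it lies at stand x -18, y -55 mm
- tally_a (a joint): slide of the stand's tally tab, m: 0 to 0.005 is unmarked, at the robot's end; 0.030 is fully pushed away from the robot, along the stand's x (marked). Friction about 1.5 N; stays where left
- tally_a_tab (a point): middle of the stand's black upright tally tab, 92 mm above the worktop. Tab 12 mm thick in x, 20 mm wide in y, height 70 to 106 mm, sliding on top of the grey tally block (70 mm high, stand x -24..60, y 85..115 mm). Axes as the stand's
- stand_b: one of two like fixed bench stands: base plate x -35..65, y -120..120 mm, 12 mm thick; 22 mm handlebar with 28 mm black grip along y (axis x 50 mm, 85 mm up), brake lever in front of it, grey tally block at the +y end. Origin on the worktop; x points from lever to bar (pressing way, away from robot), y left. Posts at y -100, 66. Tallest: fluid cup, 116 mm, x 36..66, y 20..54
- lever_b (a joint): lever angle, rad: 0 at rest (springs back when let go), grows as pressed to the bar; turns level about an upright pivot at stand x 12, y 35 mm. A sound lever stops hard at 0.22, tip 24 mm short of the grip; a failing one at 0.43, tip on the grip. One stand of each kind; pressing tells which. Spring at the pad: 2 N at rest, 3 N at 0.22, 4 N at 0.43; 12 N surely reaches the stop
- lever_b_pad (a point): press point on the lever's centre line, 95 mm from the pivot, 23 mm short of the 18 mm ball at its end, 85 mm above the worktop. Lever: level round aluminium bar 12 mm thick, 60 mm of free height under it. The point turns with the lever: x points into the press (to the bar), y along the lever to the pivot. At rest it lies at stand x -18, y -55 mm
- tally_b (a joint): slide of the stand's tally tab, m: 0 to 0.005 is unmarked, at the robot's end; 0.030 is fully pushed away from the robot, along the stand's x (marked). Friction about 1.5 N; stays where left
- tally_b_tab (a point): middle of the stand's black upright tally tab, 92 mm above the worktop. Tab 12 mm thick in x, 20 mm wide in y, height 70 to 106 mm, sliding on top of the grey tally block (70 mm high, stand x -24..60, y 85..115 mm). Axes as the stand's
- vial_1: loose glass vial with black cap, 24 mm across, 56 mm tall, behind the gap between the stands; bystander; origin under its centre
- beaker_s: loose small empty beaker, 55 mm across, 56 mm tall, to the left; bystander; origin under its centre
- tape_roll: loose roll of tape, 90 mm across, 18 mm high, lying flat to the right; bystander; origin under its centre
- weigh_boat: loose white square weighing boat (open tray), 48 x 48 x 18 mm, near the front edge between the stands; bystander; origin under its centre

How it is judged:
On the way, in this order (a step that is already met when the one before it is completed fails the run):
1. the left stand's lever is pressed fully in (0.195 or more if sound, 0.39 or more if it goes to the bar) (((world y of stand_a above 0.03 m and value of joint lever_a above 0.195 rad and value of joint lever_b below 0.03 rad) or (world y of stand_b above 0.03 m and value of joint lever_b above 0.39 rad and value of joint lever_a below 0.03 rad))), for 0.2 s.
2. then the right stand's lever is pressed fully in, the left one let go (((world y of stand_a below 0.03 m and value of joint lever_a above 0.195 rad and value of joint lever_b below 0.03 rad) or (world y of stand_b below 0.03 m and value of joint lever_b above 0.39 rad and value of joint lever_a below 0.03 rad))), for 0.2 s.
3. then the tally tab of the lever that reaches the bar is pushed fully over (0.025 m or more), both levers let go (value of joint tally_b above 0.025 m and value of joint each of lever_a, lever_b below 0.03 rad), for 0.2 s.
At the end, for the whole second after the job is handed in: Both levers have sprung back (under 0.03 rad), the tab of the stand whose lever goes all the way to the bar is at 0.025 m or more, the other tab is still under 0.012 m, and the vial, beaker, tape roll and weighing boat are within 30 mm of where they stood (all of step 3 and value of joint tally_a below 0.012 m and distance of each of vial_1, beaker_s, tape_roll, weigh_boat from where it was at the start of the episode below 0.03 m); the robot touches nothing.
It fails at once if a lever or tab is taken between the fingers or hooked from behind (it is pressed from the robot's side with the outside of the fingers) ((contact force between the fingers and lever_a above 1.5 N and x of the grasp point in the frame of lever_a_pad above -0.003 m) or (contact force between the fingers and lever_b above 1.5 N and x of the grasp point in the frame of lever_b_pad above -0.003 m) or (contact force between the fingers and tally_a above 1.5 N and x of the grasp point in the frame of tally_a_tab above -0.003 m) or (contact force between the fingers and tally_b above 1.5 N and x of the grasp point in the frame of tally_b_tab above -0.003 m)).
It fails at once if a lever or tab is forced with more than 40 N (contact force between the fingers and lever_a above 40 N or contact force between the fingers and lever_b above 40 N or contact force between the fingers and tally_a above 40 N or contact force between the fingers and tally_b above 40 N).
It fails at once if the tab of the sound lever is pushed over (value of joint tally_a above 0.012 m).
It fails at once if the vial, beaker, tape roll or weighing boat is disturbed (moved more than 30 mm) (distance of any of vial_1, beaker_s, tape_roll, weigh_boat from where it was at the start of the episode above 0.03 m).
It also fails if it takes over 58 s, if anything falls off the work surface, if the arm or the gripper's body presses on something with over 40 N, if the wrist force passes 120 N, or if a joint passes its speed limit or range.

## Working session

There is one attempt and no reset: what is moved stays moved. The work goes in short steps, Python scripts to look and compute and a tool call to move; the robot and the scene stay as the last step left them, time stands still between calls to the robot, and variables do not carry over. Pictures are saved under pics/ and viewed, and the job is handed in when it is done.

Besides the shell and the picture viewer there is one more tool, called after "Call:" by a JSON object that holds its "op" and its "data". send_rows: Moves the arm, as the interface text tells. Its arguments: {"type":"object","properties":{"moves":{"type":"array","items":{"type":"array","items":{"type":"number","minimum":-1,"maximum":1}}},"claw":{"type":"number"}},"required":["moves"]}

```bash
mkdir -p pics; ls
cat > h.py <<'E'
import numpy as np, cv2
from workcell import monitor, cams, order
def snap(n,f):
    p,d=cams.camera(n); cv2.imwrite(f'pics/{f}.png',p); np.save(f'pics/{f}.npy',d); return p,d
def world(n,d):
    i=cams.camera_info(n);K=np.array(i['intrinsics']);T=np.array(i['T'])
    v,u=np.mgrid[0:480,0:640]
    x=(u-K[0,2])/K[0,0]*d; y=(v-K[1,2])/K[1,1]*d
    P=np.stack([x,-y,-d,np.ones_like(d)],-1)
    return (P@T.T)[...,:3]
E
python3 - <<'E'
from h import *
o=monitor.get_obs(); print(o)
for n in('top','side'):
    i=cams.camera_info(n);print(n,i)
    p,d=snap(n,n+'0')
E
```

```text
pics
{'clock': 0.0, 'joint_pos': array([1.31897248e+00, 2.41400797e-01, 3.72997337e-03, 1.33517806e+00,
       1.66217118e-05, 1.57081079e+00]), 'joint_vel': array([ 6.06028571e-05, -1.31210506e-03, -3.35617313e-04,  3.35515149e-04,
        2.41320048e-03,  9.11937851e-04]), 'tau': array([ 2.33914689e-04, -3.72321761e+01,  2.52405953e+01,  1.70285994e-02,
        3.90083630e-05,  3.72319050e-06]), 'eef_pos': array([0.12442582, 0.48363   , 0.23042122]), 'tool_rot': array([ 1.25586607e-01,  9.92082129e-01, -1.01711151e-03, -1.37117254e-04]), 'ft_force': array([-0.62259345, -0.09385294,  0.51442247]), 'ft_torque': array([-0.00432103,  0.01856224, -0.01996602]), 'grip_width': 0.08488780449904863}
top {'intrinsics': array([[556.03844707,   0.        , 321.59261704],
       [  0.        , 556.03844707, 246.15210245],
       [  0.        ,   0.        ,   1.        ]]), 'T': array([[-0.02306515,  0.9836759 , -0.17846492,  0.24458888],
       [-0.99973114, -0.02311862,  0.00178029, -0.02045574],
       [-0.00237463,  0.178458  ,  0.98394466,  1.55834687],
       [ 0.        ,  0.        ,  0.        ,  1.        ]])}
side {'intrinsics': array([[497.42209825,   0.        , 321.77663404],
       [  0.        , 497.42209825, 227.83464222],
       [  0.        ,   0.        ,   1.        ]]), 'T': array([[-0.99621536,  0.06020648, -0.06269075,  0.42378708],
       [-0.08565336, -0.55735531,  0.82584415,  1.14377983],
       [ 0.01478014,  0.8280883 ,  0.56040281,  0.87827668],
       [ 0.        ,  0.        ,  0.        ,  1.        ]])}
```

View pics/top0.png

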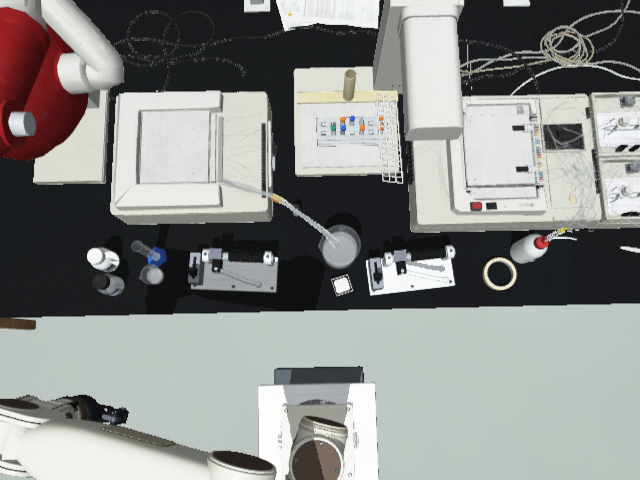

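View pics/side0.png

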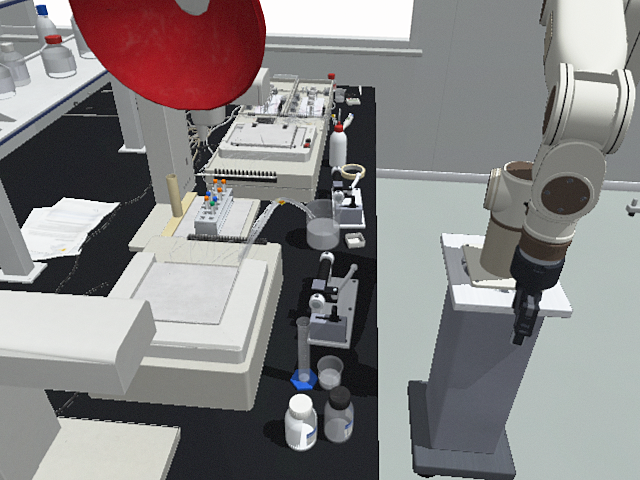

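The top view shows the left stand around px (235,270) and the right one around (410,270). The weighing boat is at (342,285), the tape at (499,273), and the small beaker at (151,275).

Run:
```python
from h import *
p=cv2.imread('pics/top0.png');d=np.load('pics/top0.npy')
W=world('top',d)
for k,(a,b,c,e) in {'L':(180,235,290,300),'R':(360,235,465,300)}.items():
    s=cv2.resize(p[b:e,a:c],None,fx=7,fy=7,interpolation=cv2.INTER_CUBIC); cv2.imwrite(f'pics/z{k}.png',s)
    # base plate: z~0.012
    m=np.zeros((480,640),bool); m[b:e,a:c]=1
    Z=W[...,2]
    m1=m&(abs(Z-0.012)<0.005)&(p.min(-1)>110)
    # fit stand pose using the silhouette: all light points at plate height
    q=W[m1][:,:2].astype(np.float32); print(k,len(q),Z[m1].mean(),q.min(0),q.max(0),cv2.minAreaRect(q))
    for r in ('handle',):
        m2=m&(abs(Z-0.09)<0.02); q2=W[m2]; print(len(q2),q2.min(0),q2.max(0))
```

```text
L 1470 0.011992452353010444 [0.4010495  0.10298593] [0.4975621 0.3442536] ((0.45130759477615356, 0.22367766499519348), (0.24007977545261383, 0.09665524959564209), 88.93507385253906)
1176 [0.40460759 0.10777097 0.07001617] [0.51051101 0.33815145 0.10985461]
R 1523 0.011887044215451973 [ 0.38364494 -0.39117363] [ 0.4849694  -0.14642286] ((0.4431374669075012, -0.26833415031433105), (0.09932460635900497, 0.23997168242931366), 4.998276710510254)
1165 [ 0.39631357 -0.37734808  0.07000613] [ 0.50437305 -0.15039394  0.1099997 ]
```

Run:
```python
import cv2,numpy as np
a=cv2.imread('pics/zL.png');b=cv2.imread('pics/zR.png')
w=max(a.shape[1],b.shape[1]);w=min(w,800)
f=lambda x:cv2.resize(x,(w,290))
cv2.imwrite('pics/zz.png',np.vstack([f(a),f(b)]))
```

```text
(no output)
```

View pics/zz.png

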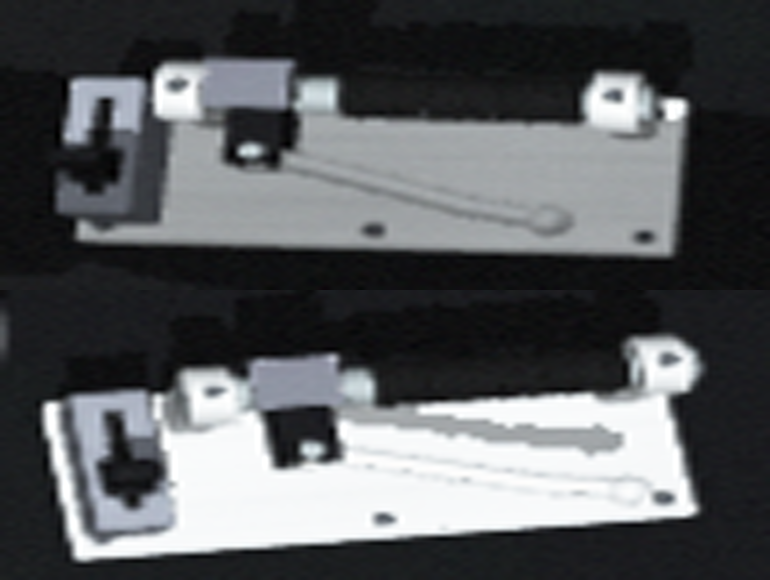

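Run:
```python
from h import *
p=cv2.imread('pics/top0.png');d=np.load('pics/top0.npy')
W=world('top',d)
S={'L':(.4363,.2240,-1.07),'R':(.4282,-.2696,5.0)}
for k,(x,y,a) in S.items():
    a=np.radians(a);R=np.array([[np.cos(a),-np.sin(a)],[np.sin(a),np.cos(a)]])
    q=(W[...,:2]-[x,y])@R; Z=W[...,2]
    m=(abs(q[...,0])<.12)&(abs(q[...,1])<.16)
    def rng(n,mm):
        r=q[mm]; print(k,n,mm.sum(),np.round(np.percentile(r,[2,50,98],axis=0)*1000,1).tolist(),np.round(np.median(Z[mm]),4))
    rng('plate',m&(abs(Z-.012)<.004)&(p.min(-1)>110)&(abs(q[...,1])<.125))
    rng('block',m&(abs(Z-.07)<.005)&(q[...,1]>.075))
    rng('tab',m&(Z>.095)&(q[...,1]>.075))
    rng('cup',m&(Z>.106)&(q[...,1]<.07))
    rng('bar',m&(abs(Z-.096)<.008)&(q[...,1]<.0)&(q[...,1]>-.09))
    lm=m&(abs(Z-.088)<.008)&(q[...,0]<.02)&(q[...,1]<.02); rng('lever',lm)
    r=q[lm]; print(np.polyfit(r[:,1],r[:,0],1), 'exp slope .333; x at y=-.055:',np.polyval(np.polyfit(r[:,1],r[:,0],1),-.055))
m=(W[...,2]>.003)&(W[...,0]<.47)&(W[...,0]>.3)
for n,(u,v) in dict(boat=(342,285),beaker=(151,275),tape=(499,260),big=(340,250),bs=(110,285),blue=(157,258)).items():
    print(n,W[v,u].round(3))
```

```text
L plate 1299 [[-30.0, -115.4], [6.6, -21.7], [49.1, 88.6]] 0.012
L block 251 [[-15.7, 84.6], [30.2, 97.8], [65.8, 115.0]] 0.0701
L tab 1703 [[17.0, 103.7], [75.4, 122.0], [118.6, 138.0]] 0.9337
L cup 165 [[13.6, -104.0], [54.8, 35.0], [70.4, 62.6]] 0.1151
L bar 442 [[-25.0, -87.0], [45.6, -45.6], [63.9, -1.8]] 0.0947
L lever 181 [[-28.4, -82.0], [-8.6, -33.5], [13.3, 17.1]] 0.09
[0.37181756 0.00408163] exp slope .333; x at y=-.055: -0.01636833219305001
R plate 1322 [[-32.7, -115.7], [3.3, -14.4], [46.6, 116.9]] 0.012
R block 258 [[-21.6, 85.7], [27.0, 101.1], [60.1, 115.0]] 0.07
R tab 106 [[1.4, 75.3], [70.6, 140.2], [118.4, 157.2]] 0.1105
R cup 167 [[28.7, -145.2], [50.8, 36.6], [118.6, 66.9]] 0.1153
R bar 426 [[-24.1, -88.2], [45.5, -46.3], [63.3, -2.2]] 0.0953
R lever 187 [[-27.3, -83.8], [-10.2, -34.5], [11.1, 17.3]] 0.0896
[0.31209956 0.00146126] exp slope .333; x at y=-.055: -0.015704213431979173
boat [ 0.415 -0.078 -0.002]
beaker [0.452 0.453 0.024]
tape [ 0.473 -0.519  0.018]
big [ 0.506 -0.074  0.049]
bs [0.42  0.542 0.087]
blue [0.499 0.436 0.029]
```

Run:
```python
from h import *
p=cv2.imread('pics/top0.png');d=np.load('pics/top0.npy')
W=world('top',d)
S={'L':(.4405,.2240,-1.07),'R':(.4292,-.2696,5.0)}
for k,(x,y,a) in S.items():
    a=np.radians(a);R=np.array([[np.cos(a),-np.sin(a)],[np.sin(a),np.cos(a)]])
    q=(W[...,:2]-[x,y])@R; Z=W[...,2]
    for n,mm in (('bar',(abs(Z-.096)<.006)&(q[...,1]<.0)&(q[...,1]>-.08)&(q[...,0]>.03)&(q[...,0]<.07)),('block',(abs(Z-.07)<.004)&(abs(q[...,1]-.1)<.02)&(abs(q[...,0]-.018)<.06)),
      ('front',None)):
        if mm is None:
            pm=(abs(Z-.012)<.004)&(p.min(-1)>100)
            e=[]
            for c in np.arange(-.11,.115,.01):
                t=pm&(abs(q[...,1]-c)<.004)&(abs(q[...,0])<.09)
                if t.sum()>3:e.append((c,q[t][:,0].min(),q[t][:,0].max()))
            e=np.array(e);print(k,'front slope,x0',np.polyfit(e[:,0],e[:,1],1),'rear max',e[:,2].max());continue
        r=q[mm]
        if n=='bar':print(k,n,np.polyfit(r[:,1],r[:,0],1))
        else: print(k,n,cv2.minAreaRect((r*1000).astype(np.float32)))
    # tab: dark high points
    t=(Z>.078)&(Z<.112)&(abs(q[...,1]-.1)<.025)&(abs(q[...,0]-.01)<.05); print('tab',t.sum(),(q[t].mean(0)*1000).round(1) if t.sum() else '', np.round(Z[t],3)[:20],(q[t]*1000).round()[:20].tolist())
```

```text
L bar [0.04227964 0.04840364]
L block ((20.896961212158203, 99.42266845703125), (29.94302749633789, 82.85101318359375), 88.33032989501953)
L front slope,x0 [ 0.0446465  -0.03308473] rear max 0.059149171038510064
tab 49 [ 8.2 98.8] [0.079 0.102 0.108 0.103 0.106 0.101 0.104 0.109 0.101 0.081 0.101 0.105
 0.11  0.111 0.109 0.107 0.103 0.105 0.1   0.086] [[30.0, 100.0], [13.0, 110.0], [12.0, 106.0], [13.0, 105.0], [13.0, 101.0], [13.0, 100.0], [13.0, 97.0], [12.0, 93.0], [13.0, 92.0], [16.0, 91.0], [11.0, 110.0], [10.0, 107.0], [9.0, 103.0], [9.0, 100.0], [9.0, 98.0], [10.0, 96.0], [10.0, 94.0], [10.0, 91.0], [11.0, 89.0], [13.0, 90.0]]
R bar [-0.01247029  0.04887269]
R block ((17.36363983154297, 100.20616149902344), (83.06346130371094, 29.39565658569336), 0.5844630002975464)
R front slope,x0 [-0.00759577 -0.03398571] rear max 0.06266009281918315
tab 57 [11.8 96.9] [0.096 0.092 0.086 0.091 0.1   0.083 0.096 0.086 0.095 0.084 0.079 0.106
 0.109 0.1   0.104 0.106 0.109 0.104 0.097 0.109] [[57.0, 76.0], [55.0, 76.0], [53.0, 76.0], [50.0, 77.0], [48.0, 75.0], [48.0, 76.0], [46.0, 75.0], [45.0, 77.0], [43.0, 75.0], [34.0, 75.0], [16.0, 101.0], [10.0, 107.0], [10.0, 105.0], [11.0, 101.0], [10.0, 99.0], [9.0, 97.0], [9.0, 95.0], [9.0, 91.0], [9.0, 109.0], [8.0, 108.0]]
```

Call:
{"op": "send_rows", "data": {"moves": [[0,0,0,1],[0,0,0,1],[0,0,0,1],[0,0,0,1],[0,0,0,1],[0,0,0,1],[0,0,0,1],[0,0,0,1],[0,0,0,1],[0,0,0,1],[0,0,0,1],[0,0,0,1],[0,0,0,1],[0,0,0,0.81],[0,0,0,0]], "claw": -1}}

```text
clock: 1.6
eef_pos: [0.1245, 0.4839, 0.2308]
tool_rot: [0.729, 0.685, -0.0, 0.0]
ft_force: [-1.3, 0.2, 0.5]
grip_width: 0.0002
```

```bash
cat >> h.py <<'E'
from scipy.spatial.transform import Rotation as Ro
S={'L':(.4405,.2243,-3.5),'R':(.4296,-.2696,5.6)}
def st(k,p,ang=None):
    """stand (x,y) mm of TCP, and shift in tool axes to stand target p (mm, with world z mm)"""
    o=monitor.get_obs();x,y,a=S[k];a=np.radians(a);R=np.array([[np.cos(a),-np.sin(a)],[np.sin(a),np.cos(a)]])
    e=o['eef_pos'];q=(e[:2]-[x,y])@R
    t=np.r_[R@(np.array(p[:2])/1000)+[x,y],p[2]/1000]
    T=Ro.from_quat(o['tool_rot']).as_matrix()
    print('t',round(o['clock'],2),'stand mm',(q*1000).round(1),'z',(e[2]*1000).round(1),'yaw tool y rel stand deg',np.round(np.degrees(np.arctan2(T[1,1],T[0,1])-a),2),'shift m',(T.T@(t-e)).round(4),'F',o['ft_force'].round(2),'grip',o['grip_width'].round(4))
E
python3 -c "
from h import *
st('L',(-75,-57,150))"
```

```text
Traceback (most recent call last):
  File "h.py", line 19, in st
    print('t',round(o['clock'],2),'stand mm',(q*1000).round(1),'z',(e[2]*1000).round(1),'yaw tool y rel stand deg',np.round(np.degrees(np.arctan2(T[1,1],T[0,1])-a),2),'shift m',(T.T@(t-e)).round(4),'F',o['ft_force'].round(2),'grip',o['grip_width'].round(4))
                                                                                                                                                                                                                                        ^^^^^^^^^^^^^^^^^^^^^
AttributeError: 'float' object has no attribute 'round'
```

```bash
sed -i "s/o\['grip_width'\].round(4)/round(o['grip_width'],4)/" h.py
python3 -c "
from h import *
st('L',(-75,-57,150))"
```

```text
t 1.6 stand mm [-331.3  239.8] z 230.8 yaw tool y rel stand deg -0.04 shift m [-0.2966  0.2565  0.0811] F [-1.29  0.18  0.48] grip 0.0002
```

Call:
{"op": "send_rows", "data": {"moves": [[-0.02,0.017,0,0],[-0.02,0.017,0,0],[-0.02,0.017,0,0],[-0.02,0.017,0,0],[-0.02,0.017,0,0],[-0.02,0.017,0,0],[-0.02,0.017,0,0],[-0.02,0.017,0,0],[-0.02,0.017,0,0],[-0.02,0.017,0,0],[-0.02,0.017,0,0],[-0.02,0.017,0,0],[-0.02,0.017,0.02,0],[-0.02,0.017,0.02,0],[-0.016,0.018,0.02,0],[0,0,0.02,0],[0,0,0,0],[0,0,0,0]]}}

```text
clock: 3.4
eef_pos: [0.3613, 0.1728, 0.1513]
tool_rot: [0.728, 0.685, -0.001, -0.0]
ft_force: [0.2, 0.2, 0.1]
grip_width: 0.0
```

```bash
python3 -c "
from h import *
st('L',(-60,-57,72))
p,d=snap('wrist','w1');snap('side','s1');i=cams.camera_info('wrist');print(i)"
```

```text
t 3.4 stand mm [-75.9 -56.2] z 151.3 yaw tool y rel stand deg 0.0 shift m [-0.0007  0.016   0.0793] F [0.21 0.25 0.09] grip 0.0
{'intrinsics': array([[368.72372665,   0.        , 321.12108051],
       [  0.        , 368.72372665, 242.03458474],
       [  0.        ,   0.        ,   1.        ]]), 'mount': array([[-6.82281083e-04,  9.64284284e-01,  2.64868562e-01,
         6.75645703e-02],
       [ 9.99999554e-01,  8.30725968e-04, -4.48430780e-04,
         1.03325882e-03],
       [-6.52447946e-04,  2.64868138e-01, -9.64284421e-01,
        -1.41538310e-01],
       [ 0.00000000e+00,  0.00000000e+00,  0.00000000e+00,
         1.00000000e+00]])}
```

View pics/w1.png

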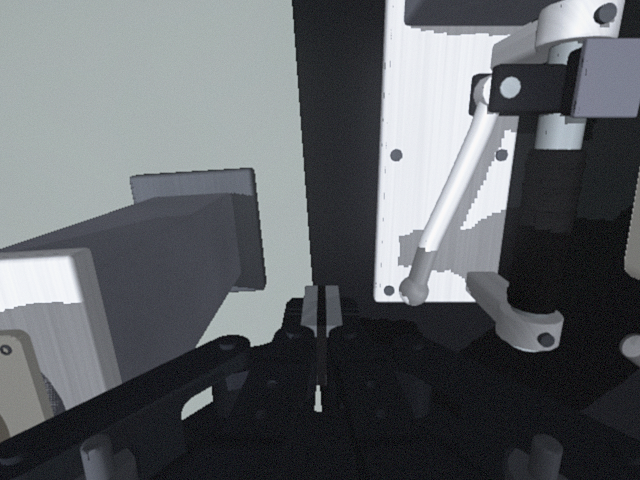

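View pics/s1.png

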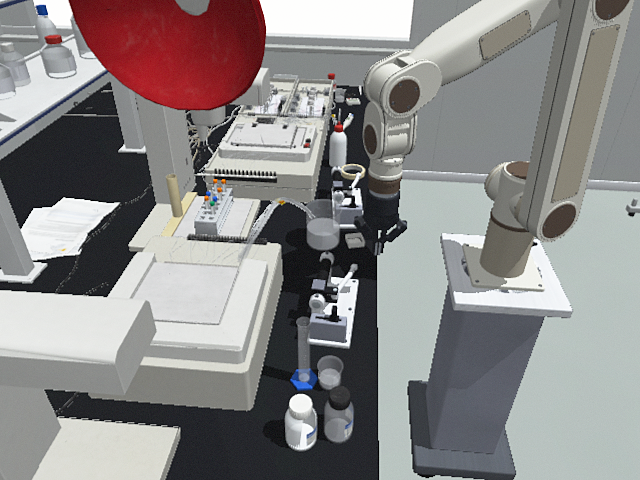

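In the wrist view the lever ball is at (412,292), the pivot at (485,95), and the finger tips around (322,300). I'll check the lever line with wrist depth.

```bash
cat >> h.py <<'E'
def wristworld(d,o):
    i=cams.camera_info('wrist');K=np.array(i['intrinsics']);M=np.array(i['mount'])
    v,u=np.mgrid[0:480,0:640]
    P=np.stack([(u-K[0,2])/K[0,0]*d,-(v-K[1,2])/K[1,1]*d,-d,np.ones_like(d)],-1)@M.T
    return P[...,:3]@Ro.from_quat(o['tool_rot']).as_matrix().T+o['eef_pos']
def tost(k,W):
    x,y,a=S[k];a=np.radians(a);R=np.array([[np.cos(a),-np.sin(a)],[np.sin(a),np.cos(a)]])
    return np.concatenate([(W[...,:2]-[x,y])@R,W[...,2:]],-1)*1000
E
python3 -c "
from h import *
W=tost('L',wristworld(np.load('pics/w1.npy'),monitor.get_obs()))
for n,(u,v) in dict(ball=(412,292),lev=(425,240),lev2=(455,170),plc1=(376,300),plc2=(387,3),piv=(510,87),grip=(545,220)).items(): print(n,W[v,u].round(1))
"
```

```text
ball [-20.6 -73.3  93.2]
lev [-14.1 -42.9  89. ]
lev2 [-0.4 -3.3 88.4]
plc1 [ -28.1 -115.3   11.4]
plc2 [-28.9 102.5   9.5]
piv [ 17.   37.1 103.3]
grip [ 48.2 -29.5  97. ]
```

```bash
sed -i "s/'L':(.4405,.2243/'L':(.4440,.2265/" h.py
python3 -c "
from h import *
st('L',(-58,-57,72))"
```

```text
t 3.5 stand mm [-78.4 -57.8] z 152.3 yaw tool y rel stand deg 0.03 shift m [0.0008 0.0203 0.0803] F [-0.09 -0.06 -0.69] grip 0.0
```

Call:
{"op": "send_rows", "data": {"moves": [[0,0,0.02,0],[0,0,0.02,0],[0,0,0.02,0],[0,0,0.02,0],[0,0.01,0,0],[0,0.01,0,0],[0,0.004,0,0],[0,0.003,0,0],[0,0.003,0,0],[0,0.003,0,0],[0,0,0,0]]}}

```text
clock: 4.6
eef_pos: [0.3951, 0.1709, 0.0715]
tool_rot: [0.729, 0.685, 0.0, 0.0]
ft_force: [0.3, -0.1, 0.4]
grip_width: -0.0003
```

```bash
python3 -c "
from h import *
st('L',(-30,-57,72))
snap('wrist','w2')"
```

```text
t 4.6 stand mm [-45.4 -58.5] z 71.5 yaw tool y rel stand deg -0.07 shift m [ 0.0015  0.0154 -0.0005] F [ 0.28 -0.12  0.37] grip -0.0003
```

View pics/w2.png

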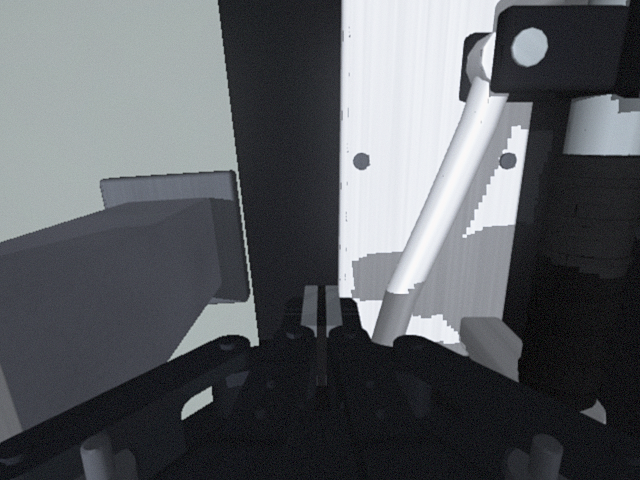

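The fingers (about (340,310)) are just short of the lever (385,320), with no contact yet. I'll advance in small steps.

Call:
{"op": "send_rows", "data": {"moves": [[0,0.002,0,0],[0,0.002,0,0],[0,0.002,0,0],[0,0.002,0,0],[0,0,0,0]]}}

```text
clock: 5.15
eef_pos: [0.4022, 0.1703, 0.0711]
tool_rot: [0.729, 0.685, -0.001, -0.0]
ft_force: [-2.4, -0.5, 0.9]
grip_width: -0.0
```

Call:
{"op": "send_rows", "data": {"moves": [[0,0.002,0,0],[0,0.002,0,0],[0,0.002,0,0],[0,0,0,0]]}}

```text
clock: 5.55
eef_pos: [0.4085, 0.1698, 0.071]
tool_rot: [0.729, 0.685, -0.0, -0.0]
ft_force: [-2.9, -0.2, -0.8]
grip_width: -0.0002
```

Call:
{"op": "send_rows", "data": {"moves": [[0,0.002,0,0],[0,0.002,0,0],[0,0,0,0]]}}

```text
clock: 5.85
eef_pos: [0.4128, 0.1697, 0.0712]
tool_rot: [0.729, 0.685, -0.0, -0.0]
ft_force: [-2.7, -1.3, -0.1]
grip_width: 0.0001
```

Call:
{"op": "send_rows", "data": {"moves": [[0,0.002,0,0],[0,0.002,0,0],[0,0,0,0]]}}

```text
clock: 6.15
eef_pos: [0.4169, 0.1695, 0.0713]
tool_rot: [0.729, 0.685, 0.0, 0.0]
ft_force: [-2.7, -1.5, -1.0]
grip_width: -0.0004
```

Call:
{"op": "send_rows", "data": {"moves": [[0,0.002,0,0],[0,0,0,0]]}}

```text
clock: 6.35
eef_pos: [0.4188, 0.1693, 0.0713]
tool_rot: [0.729, 0.685, -0.0, 0.0]
ft_force: [-3.2, -2.0, -1.0]
grip_width: -0.0001
```

Call:
{"op": "send_rows", "data": {"moves": [[0,0.002,0,0],[0,0,0,0]]}}

```text
clock: 6.55
eef_pos: [0.4208, 0.1693, 0.0713]
tool_rot: [0.729, 0.685, 0.0, 0.0]
ft_force: [-3.3, -2.6, 0.8]
grip_width: -0.0001
```

Call:
{"op": "send_rows", "data": {"moves": [[0,0.001,0,0],[0,0,0,0]]}}

```text
clock: 6.75
eef_pos: [0.4217, 0.1691, 0.0713]
tool_rot: [0.729, 0.685, -0.0, 0.0]
ft_force: [-2.4, -1.9, -0.4]
grip_width: 0.0
```

Call:
{"op": "send_rows", "data": {"moves": [[0,0.001,0,0],[0,0,0,0]]}}

```text
clock: 6.95
eef_pos: [0.4227, 0.1691, 0.0713]
tool_rot: [0.729, 0.685, -0.0, 0.0]
ft_force: [-4.1, -1.7, -0.3]
grip_width: -0.0
```

Call:
{"op": "send_rows", "data": {"moves": [[0,0.001,0,0],[0,0,0,0]]}}

```text
clock: 7.15
eef_pos: [0.4237, 0.1691, 0.0713]
tool_rot: [0.729, 0.685, -0.0, 0.0]
ft_force: [-3.9, -2.4, -1.0]
grip_width: 0.0003
```

Call:
{"op": "send_rows", "data": {"moves": [[0,0.001,0,0],[0,0,0,0]]}}

```text
clock: 7.35
eef_pos: [0.4241, 0.169, 0.0713]
tool_rot: [0.729, 0.685, -0.0, -0.0]
ft_force: [-3.9, -1.5, 1.4]
grip_width: -0.0
```

Call:
{"op": "send_rows", "data": {"moves": [[0,0.001,0,0],[0,0,0,0]]}}

```text
clock: 7.55
eef_pos: [0.4242, 0.1689, 0.0712]
tool_rot: [0.729, 0.685, -0.001, -0.001]
ft_force: [-6.6, -2.3, 3.0]
grip_width: 0.0002
```

Call:
{"op": "send_rows", "data": {"moves": [[0,0.001,0,0],[0,0,0,0]]}}

```text
clock: 7.75
eef_pos: [0.4244, 0.1689, 0.0711]
tool_rot: [0.728, 0.685, -0.002, -0.002]
ft_force: [-9.1, -1.8, 4.5]
grip_width: -0.0002
```

Call:
{"op": "send_rows", "data": {"moves": [[0,0.001,0,0],[0,0,0,0],[0,0,0,0]]}}

```text
clock: 8.05
eef_pos: [0.4245, 0.1688, 0.0711]
tool_rot: [0.728, 0.685, -0.002, -0.002]
ft_force: [-11.0, -1.5, 5.9]
grip_width: 0.0001
```

```bash
python3 -c "
from h import *
st('L',(-30,-57,72))
snap('wrist','w3');snap('top','t3')
p=cv2.imread('pics/t3.png');cv2.imwrite('pics/t3z.png',cv2.resize(p[220:310,170:300],None,fx=6,fy=6,interpolation=2))"
```

```text
t 8.05 stand mm [-15.9 -58.8] z 71.1 yaw tool y rel stand deg -0.01 shift m [ 0.0018 -0.0141 -0.0009] F [-11.03  -1.53   5.93] grip 0.0001
```

View pics/w3.png

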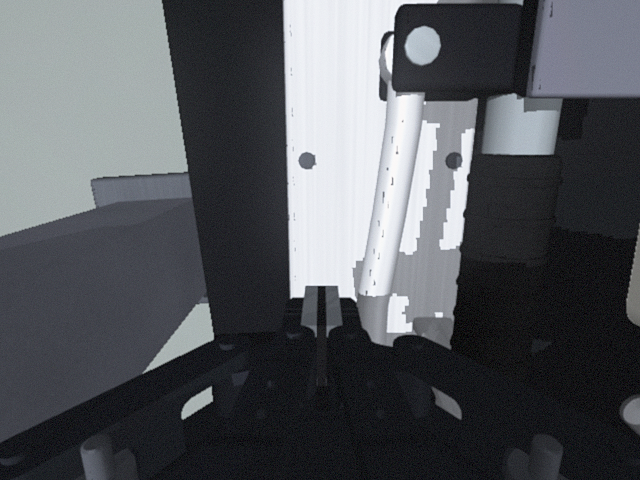

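The lever has stopped well short of the grip: the lever is at col ~372 and the grip starts at ~460. Force rises without motion, so the left lever is sound. One more mm and a short hold, then release.

Call:
{"op": "send_rows", "data": {"moves": [[0,0.001,0,0],[0,0,0,0],[0,0,0,0],[0,0,0,0]]}}

```text
clock: 8.55
eef_pos: [0.4247, 0.1688, 0.071]
tool_rot: [0.728, 0.685, -0.003, -0.003]
ft_force: [-12.4, -1.1, 8.1]
grip_width: 0.0003
```

Call:
{"op": "send_rows", "data": {"moves": [[0,-0.005,0,0],[0,-0.005,0,0],[0,-0.005,0,0],[0,-0.005,0,0],[0,-0.01,0,0],[0,-0.02,0,0],[0,-0.02,0,0],[0,0,-0.03,0],[0,0,-0.03,0],[0,0,-0.02,0],[0,0,0,0],[0,0,0,0]]}}

```text
clock: 9.75
eef_pos: [0.3593, 0.1732, 0.1517]
tool_rot: [0.729, 0.685, 0.001, 0.001]
ft_force: [-0.7, -0.2, 0.2]
grip_width: -0.0
```

```bash
python3 -c "
from h import *
st('L',(-30,-57,72))
W=tost('L',wristworld(snap('wrist','w4')[1],monitor.get_obs()))
st('R',(-75,-57,150))"
```

```text
t 9.75 stand mm [-81.3 -58.3] z 151.7 yaw tool y rel stand deg -0.06 shift m [0.0013 0.0511 0.0798] F [-0.71 -0.17  0.24] grip -0.0
t 9.8 stand mm [-27.5 447.3] z 150.9 yaw tool y rel stand deg -9.16 shift m [-0.5054  0.0334  0.0011] F [ 0.4  -0.1  -0.46] grip 0.0002
```

View pics/w4.png

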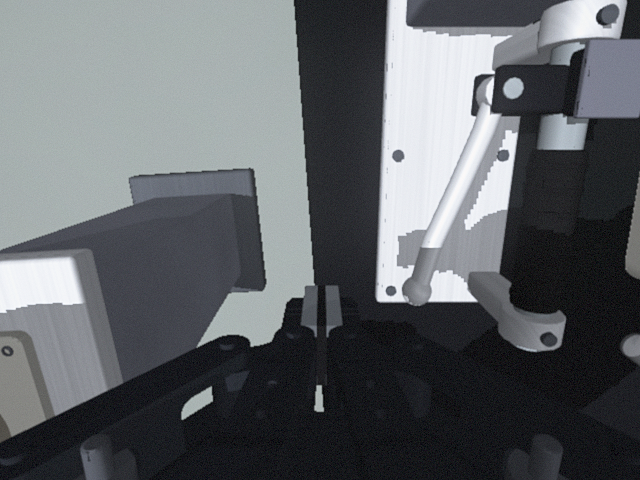

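The left lever has sprung back: ball at (416,291), as it was before the press. Next, the right stand.

Call:
{"op": "send_rows", "data": {"moves": [[0,0,0,-0.8],[0,0,0,-0.8],[-0.03,-0.003,0,0],[-0.03,-0.003,0,0],[-0.03,-0.003,0,0],[-0.03,-0.003,0,0],[-0.03,-0.003,0,0],[-0.03,-0.003,0,0],[-0.03,-0.003,0,0],[-0.03,-0.003,0,0],[-0.03,-0.003,0,0],[-0.03,-0.003,0,0],[-0.03,-0.003,0,0],[-0.03,-0.003,0,0],[-0.03,-0.003,0,0],[-0.03,-0.003,0,0],[-0.03,-0.003,0,0],[-0.03,-0.003,0,0],[-0.024,0,0,0],[0,0,0,0]]}}

```text
clock: 11.8
eef_pos: [0.3599, -0.3355, 0.1496]
tool_rot: [0.673, 0.74, -0.0, -0.001]
ft_force: [-0.2, -0.0, -0.5]
grip_width: -0.0001
```

```bash
python3 -c "
from h import *
st('R',(-58,-57,72))
o=monitor.get_obs()
W=tost('R',wristworld(snap('wrist','w5')[1],o))
np.save('pics/W5.npy',W)"
```

```text
t 11.8 stand mm [-75.8 -58.7] z 149.6 yaw tool y rel stand deg -0.18 shift m [0.0018 0.0179 0.0776] F [-0.16 -0.01 -0.51] grip -0.0001
```

View pics/w5.png

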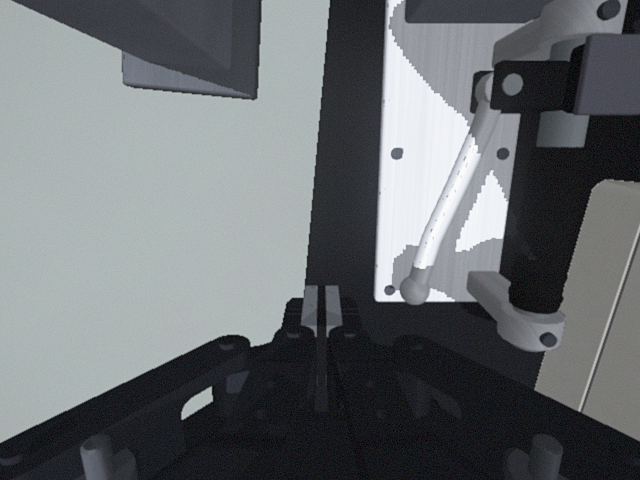

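The view is nearly the same as on the left, with the ball at (414,290). Before pressing, I'll check clearance to the beige instrument at right (590+).

```bash
python3 -c "
from h import *
W=np.load('pics/W5.npy')
for u,v in ((610,200),(620,230),(560,390),(600,300),(414,290)): print(u,v,W[v,u].round(0))
T=tost('R',world('top',np.load('pics/top0.npy')))
m=(T[...,2]>40)&(abs(T[...,1])<150)&(T[...,0]>75)&(T[...,0]<200)
print(T[m][:,0].min(), np.percentile(T[m][:,2],[50,95,100]))
"
```

```text
610 200 [133. -33.  28.]
620 230 [131. -51.  45.]
560 390 [ 117. -186.   36.]
600 300 [ 125. -102.   47.]
414 290 [-21. -75.  93.]
75.41114002007096 [111.95525266 147.28959562 158.53824056]
```

Call:
{"op": "send_rows", "data": {"moves": [[0,0,0.02,0],[0,0,0.02,0],[0,0,0.02,0],[0,0,0.018,0],[0,0.01,0,0],[0,0.01,0,0],[0,0.01,0,0],[0,0.004,0,0],[0,0.002,0,0],[0,0,0,0]]}}

```text
clock: 12.85
eef_pos: [0.3967, -0.3297, 0.0737]
tool_rot: [0.671, 0.741, -0.0, 0.0]
ft_force: [0.1, -0.6, 0.3]
grip_width: -0.0001
```

Call:
{"op": "send_rows", "data": {"moves": [[0,0.002,0,0],[0,0.002,0,0],[0,0.002,0,0],[0,0.002,0,0],[0,0.002,0,0],[0,0,0,0]]}}

```text
clock: 13.45
eef_pos: [0.406, -0.3288, 0.0732]
tool_rot: [0.672, 0.741, -0.0, -0.0]
ft_force: [-2.8, -1.0, -0.0]
grip_width: -0.0002
```

Call:
{"op": "send_rows", "data": {"moves": [[0,0.002,0,0],[0,0.002,0,0],[0,0.002,0,0],[0,0.002,0,0],[0,0.002,0,0],[0,0,0,0]]}}

```text
clock: 14.05
eef_pos: [0.4163, -0.3277, 0.0733]
tool_rot: [0.672, 0.741, -0.0, 0.0]
ft_force: [-2.4, -1.9, -0.6]
grip_width: -0.0003
```

Call:
{"op": "send_rows", "data": {"moves": [[0,0.002,0,0],[0,0.002,0,0],[0,0.002,0,0],[0,0,0,0]]}}

```text
clock: 14.45
eef_pos: [0.4222, -0.3272, 0.0733]
tool_rot: [0.672, 0.741, -0.0, 0.0]
ft_force: [-3.4, -2.3, -0.6]
grip_width: -0.0002
```

Call:
{"op": "send_rows", "data": {"moves": [[0,0.002,0,0],[0,0.001,0,0],[0,0.001,0,0],[0,0.001,0,0],[0,0,0,0]]}}

```text
clock: 14.95
eef_pos: [0.4271, -0.3267, 0.0734]
tool_rot: [0.672, 0.741, -0.0, 0.0]
ft_force: [-3.2, -1.9, 0.8]
grip_width: -0.0
```

Call:
{"op": "send_rows", "data": {"moves": [[0,0.001,0,0],[0,0.001,0,0],[0,0.001,0,0],[0,0,0,0]]}}

```text
clock: 15.35
eef_pos: [0.43, -0.3264, 0.0734]
tool_rot: [0.672, 0.741, -0.0, 0.0]
ft_force: [-3.1, -3.4, 1.1]
grip_width: -0.0001
```

Call:
{"op": "send_rows", "data": {"moves": [[0,0.002,0,0],[0,0.002,0,0],[0,0,0,0]]}}

```text
clock: 15.65
eef_pos: [0.434, -0.326, 0.0734]
tool_rot: [0.672, 0.741, -0.0, 0.0]
ft_force: [-4.2, -3.4, 1.0]
grip_width: -0.0
```

Already past the sound stop with only spring force, so this lever is the failing one. I'll keep going to the bar.

Call:
{"op": "send_rows", "data": {"moves": [[0,0.002,0,0],[0,0.002,0,0],[0,0.001,0,0],[0,0,0,0]]}}

```text
clock: 16.05
eef_pos: [0.4389, -0.3255, 0.0734]
tool_rot: [0.672, 0.741, -0.0, 0.0]
ft_force: [-4.5, -4.2, 0.7]
grip_width: 0.0001
```

Call:
{"op": "send_rows", "data": {"moves": [[0,0.001,0,0],[0,0.001,0,0],[0,0.001,0,0],[0,0,0,0]]}}

```text
clock: 16.45
eef_pos: [0.4406, -0.3253, 0.0733]
tool_rot: [0.672, 0.741, -0.001, -0.001]
ft_force: [-6.5, -3.9, 2.5]
grip_width: -0.0
```

Call:
{"op": "send_rows", "data": {"moves": [[0,0.001,0,0],[0,0.001,0,0],[0,0,0,0]]}}

```text
clock: 16.75
eef_pos: [0.441, -0.3253, 0.0732]
tool_rot: [0.672, 0.74, -0.002, -0.002]
ft_force: [-10.1, -5.2, 4.8]
grip_width: 0.0002
```

Call:
{"op": "send_rows", "data": {"moves": [[0,0.001,0,0],[0,0.001,0,0],[0,0,0,0]]}}

```text
clock: 17.05
eef_pos: [0.4413, -0.3253, 0.0732]
tool_rot: [0.672, 0.74, -0.003, -0.003]
ft_force: [-15.1, -5.6, 7.3]
grip_width: -0.0
```

Call:
{"op": "send_rows", "data": {"moves": [[0,0,0,0],[0,0,0,0],[0,0,0,0]]}}

```text
clock: 17.35
eef_pos: [0.4413, -0.3252, 0.0732]
tool_rot: [0.672, 0.74, -0.003, -0.003]
ft_force: [-14.5, -4.8, 6.0]
grip_width: -0.0001
```

```bash
python3 -c "
from h import *
snap('wrist','w6')"
```

```text
(no output)
```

View pics/w6.png

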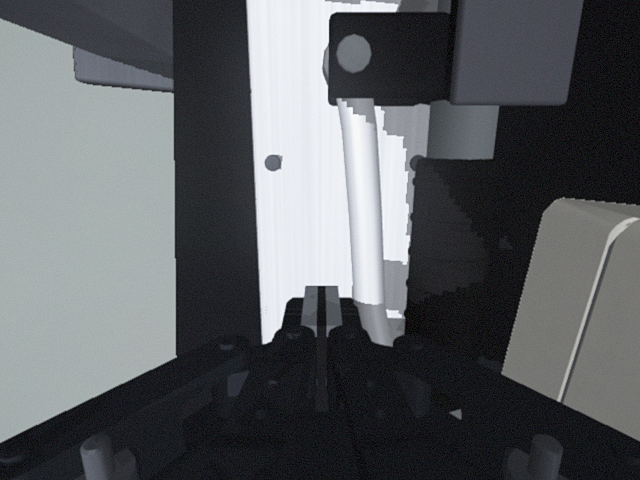

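The lever is leaning over to the grip, tip region at (380,335), with a firm stop. I'll check the angle numerically from depth before releasing.

```bash
python3 -c "
from h import *
o=monitor.get_obs()
for f in ('w1','w3','w5','w6'):
    d=np.load(f'pics/{f}.npy');p=cv2.imread(f'pics/{f}.png')
    i=cams.camera_info('wrist');K=np.array(i['intrinsics']);M=np.array(i['mount'])
    v,u=np.mgrid[0:480,0:640]
    P=(np.stack([(u-K[0,2])/K[0,0]*d,-(v-K[1,2])/K[1,1]*d,-d,np.ones_like(d)],-1)@M.T)[...,:3]*1000
    zt={'w1':151.3,'w3':71.1,'w5':149.6,'w6':73.2}[f]
    h=zt-P[...,2]
    m=(h>82)&(h<94)&(p.mean(-1)>70)&(v<335)&(v>100)&(u>330)&(u<500)&(P[...,1]<75)
    # largest component
    n,l,s,c=cv2.connectedComponentsWithStats(m.astype(np.uint8)); k=1+s[1:,4].argmax(); m=l==k
    q=P[m]; vx,vy,a,b=cv2.fitLine(q[:,:2].astype(np.float32),cv2.DIST_HUBER,0,.01,.01).ravel()
    print(f,m.sum(),s[k][:4],'angle',np.degrees(np.arctan2(vy,vx)*1).round(2),'at',round(float(a)),round(float(b)))
"
```

```text
w1 2741 [399 166  58 140] angle 15.34 at 12 64
w3 7921 [357 101  68 234] angle 6.28 at 43 24
w5 2803 [400 162  59 143] angle 15.3 at 13 64
w6 7715 [337 101  54 234] angle -6.06 at 42 16
```

The angles match: 6.3° at the left stop (0.22 expected 5.8°) and −6.1° here (0.43 expected −6.2°). The right lever reaches the bar. I'll release it and move to its tab.

Call:
{"op": "send_rows", "data": {"moves": [[0,-0.005,0,0],[0,-0.01,0,0],[0,-0.01,0,0],[0,-0.01,0,0],[0,-0.01,0,0],[0,-0.02,0,0],[0,-0.02,0,0],[0,0,-0.03,0],[0,0,-0.03,0],[0,0,-0.02,0],[0.03,0,0,0],[0.03,0,0,0],[0.03,0,0,0],[0.03,0,0,0],[0.03,0,0,0],[0,0,0,0],[0,0,0,0]]}}

```text
clock: 19.1
eef_pos: [0.3474, -0.1837, 0.1538]
tool_rot: [0.671, 0.741, 0.001, 0.001]
ft_force: [-0.4, -1.3, 0.6]
grip_width: -0.0001
```

```bash
python3 -c "
from h import *
st('R',(-45,100,84))
o=monitor.get_obs()
W=tost('R',wristworld(snap('wrist','w7')[1],o))
np.save('pics/W7.npy',W)"
```

```text
t 19.1 stand mm [-73.4  93.5] z 153.8 yaw tool y rel stand deg 0.11 shift m [0.0065 0.0283 0.0699] F [-0.38 -1.28  0.58] grip -0.0001
```

View pics/w7.png

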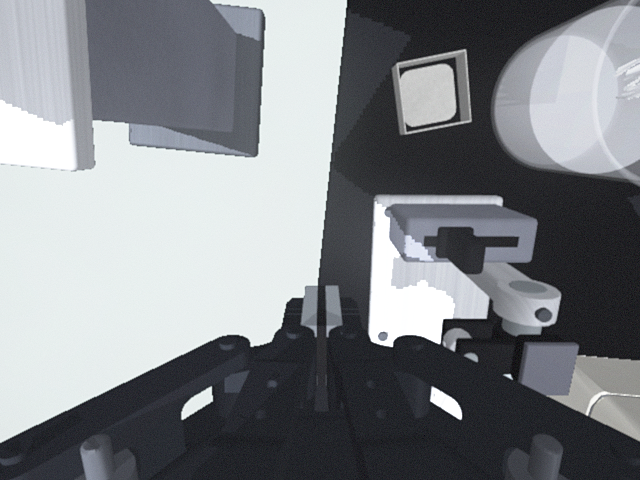

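```bash
python3 -c "
from h import *
W=np.load('pics/W7.npy')
for n,(u,v) in dict(tabtop=(455,240),tabedge=(437,248),tabb=(480,258),blk=(410,245),blkL=(395,235),blk2=(530,215),bk=(500,100),bk2=(560,20),bk3=(600,100),boat=(430,95)).items(): print(n,W[v,u].round(1))
p=cv2.imread('pics/w7.png')
m=(W[...,2]>98)&(W[...,2]<112)&(W[...,1]>60); m[280:]=0
print(m.sum(),np.percentile(W[m],[2,50,98],axis=0).round(1))
T=world('top',np.load('pics/top0.npy')); q=T[225:270,315:362].reshape(-1,3); q=q[q[:,2]>.02]; print(q.min(0),q.max(0))
"
```

```text
tabtop [  5.4 105.6  89.5]
tabedge [ 0.7 96.  73.3]
tabb [ 13.6 100.  106.1]
blk [-15.3  96.8  69.3]
blkL [-18.6  95.3  37.7]
blk2 [ 99.2 102.3  -1.1]
bk [ 53.4 188.5  20. ]
bk2 [ 98.7 244.2  -0.4]
bk3 [ 99.9 185.3  53.4]
boat [  9.5 193.8   0.6]
3802 [[  5.9  92.3  98.3]
 [ 55.5 172.6 104.4]
 [ 79.3 219.9 111. ]]
[ 0.24458888 -0.12457114  0.02000015] [ 0.56277911 -0.0070231   1.55834687]
```

The tab is at px (460,248), front face at about stand x 1 mm, centre y 100. The weighing boat at (432,93) and the big beaker are clear of the path.

Call:
{"op": "send_rows", "data": {"moves": [[0.0065,0.02,0,0],[0,0.01,0.02,0],[0,0,0.02,0],[0,0,0.02,0],[0,0,0.01,0],[0,0.01,0,0],[0,0.005,0,0],[0,0.003,0,0],[0,0,0,0]]}}

```text
clock: 20.05
eef_pos: [0.3952, -0.173, 0.0842]
tool_rot: [0.671, 0.741, 0.0, 0.001]
ft_force: [-0.3, -0.6, -0.9]
grip_width: 0.0003
```

Call:
{"op": "send_rows", "data": {"moves": [[0,0.003,0,0],[0,0.003,0,0],[0,0.003,0,0],[0,0,0,0]]}}

```text
clock: 20.45
eef_pos: [0.4032, -0.1718, 0.0835]
tool_rot: [0.672, 0.741, 0.0, 0.0]
ft_force: [-0.3, -0.4, 0.1]
grip_width: -0.0002
```

Call:
{"op": "send_rows", "data": {"moves": [[0,0.003,0,0],[0,0.003,0,0],[0,0.003,0,0],[0,0,0,0]]}}

```text
clock: 20.85
eef_pos: [0.4119, -0.1708, 0.0832]
tool_rot: [0.672, 0.741, -0.0, -0.0]
ft_force: [-0.3, -0.1, 0.4]
grip_width: 0.0
```

```bash
python3 -c "
from h import *
st('R',(15,100,84))
snap('wrist','w8')"
```

```text
t 20.85 stand mm [ -8.  100.1] z 83.2 yaw tool y rel stand deg 0.03 shift m [-0.0001  0.023  -0.0008] F [-0.34 -0.07  0.37] grip 0.0
```

View pics/w8.png

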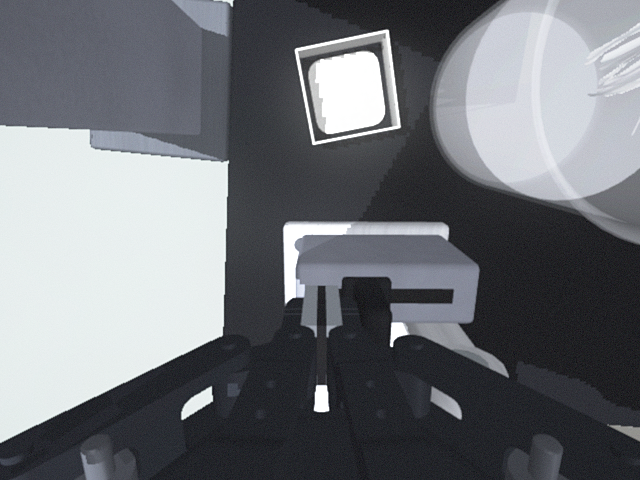

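The fingers are just at the tab's near face, (345,290). Now I push.

Call:
{"op": "send_rows", "data": {"moves": [[0,0.003,0,0],[0,0.003,0,0],[0,0.003,0,0],[0,0.003,0,0],[0,0,0,0]]}}

```text
clock: 21.4
eef_pos: [0.4241, -0.1696, 0.0832]
tool_rot: [0.671, 0.741, 0.0, 0.0]
ft_force: [0.3, -0.2, -0.0]
grip_width: -0.0
```

Call:
{"op": "send_rows", "data": {"moves": [[0,0.003,0,0],[0,0.003,0,0],[0,0.003,0,0],[0,0,0,0]]}}

```text
clock: 21.8
eef_pos: [0.4332, -0.1687, 0.0833]
tool_rot: [0.672, 0.741, 0.0, 0.0]
ft_force: [0.0, 0.3, 0.1]
grip_width: -0.0001
```

Call:
{"op": "send_rows", "data": {"moves": [[0,0.002,0,0],[0,0.002,0,0],[0,0,0,0]]}}

```text
clock: 22.1
eef_pos: [0.436, -0.1685, 0.0833]
tool_rot: [0.672, 0.741, -0.001, -0.0]
ft_force: [-3.8, -0.7, 2.3]
grip_width: -0.0004
```

Call:
{"op": "send_rows", "data": {"moves": [[0,0.001,0,0],[0,0.001,0,0],[0,0,0,0]]}}

```text
clock: 22.4
eef_pos: [0.4361, -0.1684, 0.0833]
tool_rot: [0.672, 0.741, -0.002, -0.001]
ft_force: [-8.3, -1.9, 6.2]
grip_width: 0.0004
```

Call:
{"op": "send_rows", "data": {"moves": [[0,0.001,0,0],[0,0,0,0],[0,0,0,0],[0,-0.01,0,0],[0,-0.02,0,0],[0,-0.03,0,0],[0,-0.03,0,0],[0,0,-0.03,0],[0,0,-0.03,0],[0,0,-0.01,0],[-0.01,0,0,0],[0,0,0,0],[0,0,0,0]]}}

```text
clock: 23.7
eef_pos: [0.3503, -0.1867, 0.152]
tool_rot: [0.672, 0.741, -0.0, -0.001]
ft_force: [0.3, 0.4, 0.1]
grip_width: -0.0001
```

```bash
python3 -c "
from h import *
st('R',(15,100,84))
o=monitor.get_obs()
W=tost('R',wristworld(snap('wrist','w9')[1],o)); np.save('pics/W9.npy',W)
p,d=snap('top','t9')
cv2.imwrite('pics/t9z.png',cv2.resize(p[215:310,130:530],None,fx=2,fy=2,interpolation=2))"
```

```text
t 23.7 stand mm [-70.8  90.2] z 152.0 yaw tool y rel stand deg -0.02 shift m [0.0097 0.0859 0.0679] F [0.29 0.36 0.12] grip -0.0001
```

View pics/w9.png

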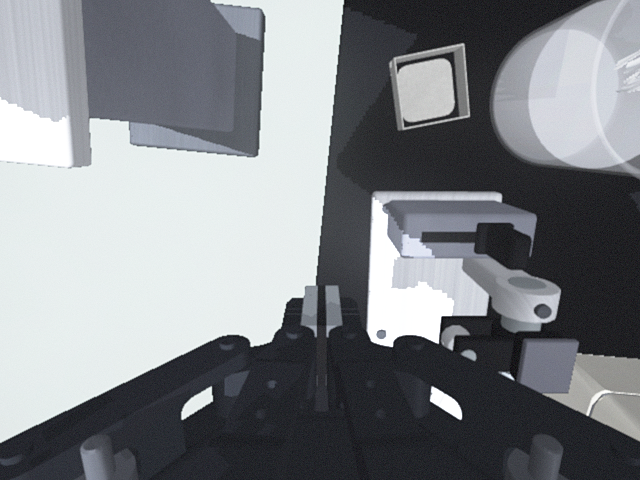

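View pics/t9z.png

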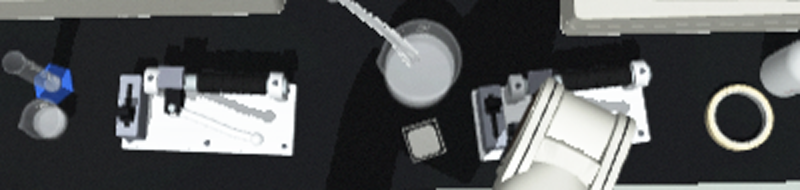

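```bash
python3 -c "
from h import *
for k in '79':
    W=np.load(f'pics/W{k}.npy');p=cv2.imread(f'pics/w{k}.png')
    b=(abs(W[...,2]-70)<3)&(W[...,1]>75)&(W[...,1]<125)&(abs(W[...,0]-15)<70)
    t=(W[...,2]>101)&(W[...,2]<111)&(W[...,1]>85)&(W[...,1]<115)&(abs(W[...,0]-20)<50)
    print(k,b.sum(),np.percentile(W[b],[1,99],axis=0).round(1).tolist(),'tab',t.sum(),np.percentile(W[t],[2,50,98],axis=0).round(1).tolist())
    cv2.imwrite(f'pics/c{k}.png',cv2.resize(p[185:285,370:550],None,fx=4,fy=4,interpolation=2)[:300])
cv2.imwrite('pics/cc.png',np.vstack([cv2.imread('pics/c7.png'),cv2.imread('pics/c9.png')]))
"
```

```text
7 4173 [[-17.8, 85.0, 67.1], [63.5, 113.6, 71.9]] tab 762 [[5.6, 90.4, 101.5], [10.4, 100.2, 104.6], [16.4, 108.9, 106.2]]
9 4166 [[-17.9, 85.1, 67.2], [63.5, 113.7, 72.3]] tab 798 [[31.0, 90.6, 101.6], [35.7, 100.1, 104.6], [42.0, 108.8, 106.0]]
```

View pics/cc.png

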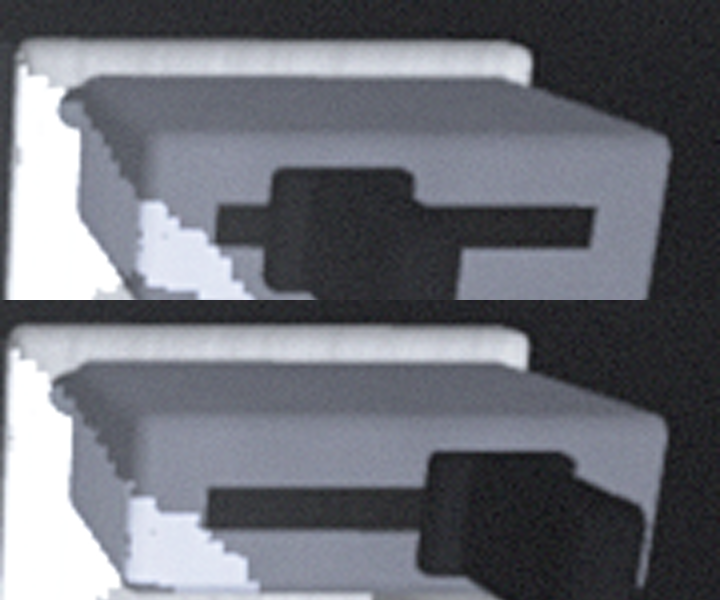

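The tab moved 25.4 mm to a firm stop. The slide started somewhere between 0 and 5 mm, so that's close to the 25 mm line. I have time, so I'll re-push gently to confirm it really is at its end.

Call:
{"op": "send_rows", "data": {"moves": [[0.01,0.03,0,0],[0,0,0.02,0],[0,0,0.02,0],[0,0,0.02,0],[0,0,0.011,0],[0,0.015,0,0],[0,0.015,0,0],[0,0.01,0,0],[0,0.01,0,0],[0,0.003,0,0],[0,0,0,0]]}}

```text
clock: 24.9
eef_pos: [0.4327, -0.1686, 0.0821]
tool_rot: [0.671, 0.741, -0.0, -0.0]
ft_force: [-0.5, -0.3, -0.1]
grip_width: 0.0001
```

Call:
{"op": "send_rows", "data": {"moves": [[0,0.002,0,0],[0,0.001,0,0],[0,0,0,0]]}}

```text
clock: 25.2
eef_pos: [0.4354, -0.1686, 0.0824]
tool_rot: [0.672, 0.741, 0.0, 0.0]
ft_force: [-0.2, 0.5, 0.2]
grip_width: -0.0002
```

Call:
{"op": "send_rows", "data": {"moves": [[0,0.001,0,0],[0,0.001,0,0],[0,0,0,0]]}}

```text
clock: 25.5
eef_pos: [0.436, -0.1684, 0.0823]
tool_rot: [0.672, 0.741, -0.001, -0.001]
ft_force: [-5.4, -0.9, 3.3]
grip_width: -0.0002
```

Call:
{"op": "send_rows", "data": {"moves": [[0,0.001,0,0],[0,0.001,0,0],[0,0.001,0,0],[0,0,0,0],[0,0,0,0]]}}

```text
clock: 26.0
eef_pos: [0.4362, -0.1683, 0.082]
tool_rot: [0.672, 0.74, -0.003, -0.003]
ft_force: [-12.6, -2.5, 8.9]
grip_width: -0.0001
```

```bash
python3 -c "
from h import *
st('R',(15,100,84))
snap('wrist','w10');p,d=snap('side','s10')
cv2.imwrite('pics/s10z.png',cv2.resize(p[150:270,290:420],None,fx=5,fy=5,interpolation=2))"
```

```text
t 26.0 stand mm [ 16.4 100.1] z 82.0 yaw tool y rel stand deg -0.07 shift m [-0.0001 -0.0015 -0.0019] F [-12.64  -2.49   8.93] grip -0.0001
```

View pics/w10.png

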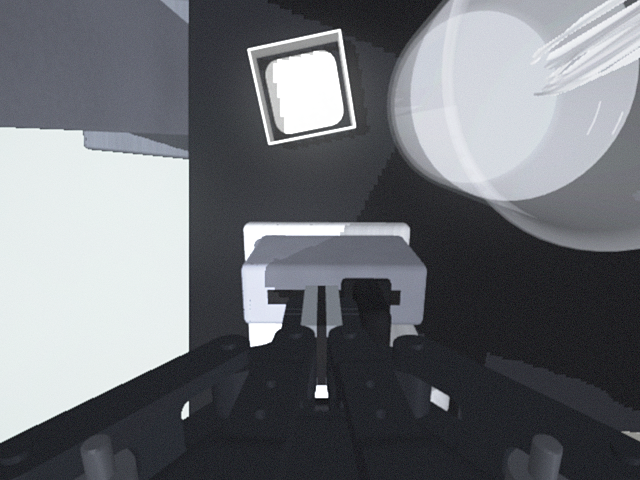

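View pics/s10z.png

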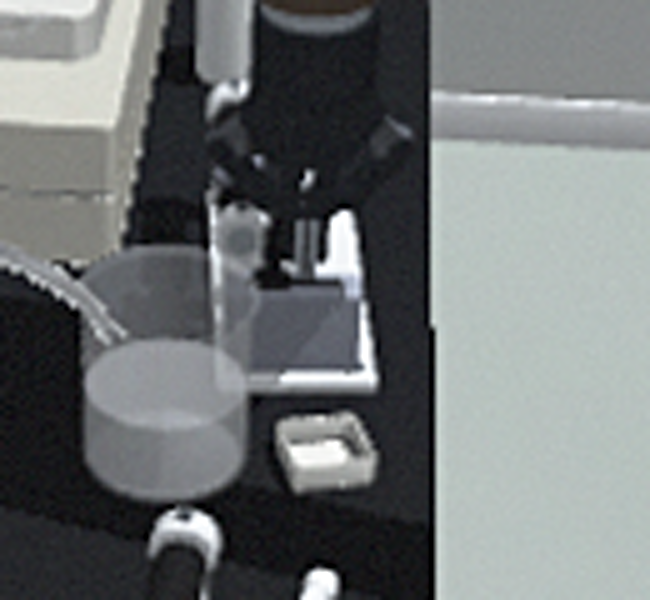

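It stalled at the same spot (x 0.436) with 12.6 N, and the tab at (366,300) is at the far end of its slot (400). That's its end stop. I'll retreat and do a last check.

Call:
{"op": "send_rows", "data": {"moves": [[0,-0.01,0,0],[0,-0.02,0,0],[0,-0.03,0,0],[0,-0.03,0,0],[0,0,-0.03,0],[0,0,-0.03,0],[0,0,-0.03,0],[0.04,-0.01,-0.03,0],[0.04,-0.01,0,0],[0.04,-0.01,0,0],[0.04,-0.01,0,0],[0.02,0,0,0],[0,0,0,0],[0,0,0,0]]}}

```text
clock: 27.5
eef_pos: [0.2943, -0.0022, 0.202]
tool_rot: [0.671, 0.741, 0.001, 0.001]
ft_force: [0.4, 0.6, -0.6]
grip_width: -0.0002
```

```bash
python3 -c "
from h import *
st('R',(15,100,84))
p,d=snap('top','t11')
a=cv2.imread('pics/top0.png')
f=lambda x:cv2.resize(x[225:305,130:530],None,fx=2,fy=2,interpolation=2)
cv2.imwrite('pics/t11z.png',np.vstack([f(a),f(p)]))"
```

```text
t 27.5 stand mm [-108.6  279.3] z 202.0 yaw tool y rel stand deg 0.11 shift m [-0.1795  0.123   0.1182] F [ 0.4   0.59 -0.61] grip -0.0002
```

View pics/t11z.png

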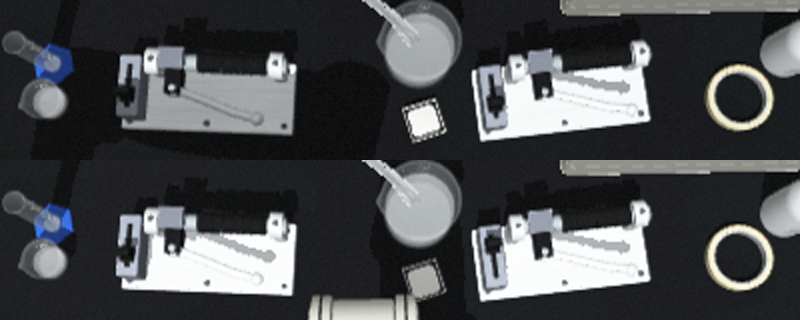

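Before (top) and after (bottom) match for both levers, the boat, beaker and tape. The left tab is unmoved at (127,~93) and the right tab went from (493,100) to the far end at (492,83). I'm handing in.

```bash
python3 -c "
from h import *
print(order.job_done())"
```

```text
the job is handed in; nothing more can be done
None
```

I checked both brake levers, marked the right stand, and handed the job in at about 27.5 s; no verdict was reported.

- **Left lever (sound):** it stopped hard, well short of the bar, at about 12 N. The wrist camera put it at roughly 0.21 rad against the expected 0.22, and it sprang back when released.
- **Right lever (failing):** it went on past that point against spring force alone. It stopped at the bar at about 15 N, at roughly 0.43 rad, and sprang back too.
- **Right tab (marked):** I pushed it to its end stop. The camera measured 25.4 mm of travel. With the 0–5 mm starting slack that puts it above the 25 mm mark, though close to it if the slack was near zero. A second push at about 12.6 N stalled at the same place, and the picture showed the tab at the far end of its slot.
- **Left tab:** I never touched it.

In the last overhead picture, both levers were back at rest. The beaker, tape roll and weighing boat stood where they started, and the arm was clear of everything. I could not pick out the vial in the pictures, so I did not check it directly; nothing I moved went near the area behind the gap where it stands.

The camera estimates of the left stand's position disagreed by up to about 5 mm, so I found the lever and tab contacts by feel rather than relying on them.

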